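Clamp a whetstone in the ratchet stone holder

ROBOT

A 7-joint arm with a two-finger parallel gripper is mounted at the origin on the work surface. World frame = base frame: x ahead of the robot, y to its left, z up, the work surface at z = 0. Lengths are in m, angles in degrees, forces in N, time in s.
With the tool pointing down it reaches from about 0.425 to 0.875 m from the base axis. Payload 4.7 kg.
Tool frame: the origin (TCP) lies midway between the tips of the shut fingers; the grasp point (between the pads) lies 19 mm behind it; z points along the fingers, x is the direction in which the jaws open and shut, and the axes are right-handed (so a half turn about z gives the same grasp; the last joint's range is limited). The gripper opens to 87 mm and grips with 3 to 60 N. Pads are 19 mm wide; open, the fingers measure 117 mm over their backs; the gripper's body (75 mm by 190 mm) begins 51 mm behind the grasp point.
Start: joints at [-73.39, 18.392, -4.016, 83.108, 1.295, 78.541, -3.26], TCP at [0.177, 0.625, 0.223] pointing down, gripper open.
Joint ranges: [-163.93, 163.93], [-17.29, 119.83], [-79.2, 71.16], [3.27, 140.29], [-89.18, 269.18], [5.43, 117.66], [-154.24, 154.24]. Speed limits (degrees/s): [147.25, 147.25, 180, 180, 180, 180, 180].

INTERFACE

Orientations are given as [roll, pitch, yaw] about the fixed x, y, z axes, in that order (R = Rz(yaw) Ry(pitch) Rx(roll)).
In Python, from cell import env gives the robot as it stands.
- The arm moves only by the tool carry_out, never from a script. Its argument "plan" is a list of rows, each an object with "grip": the closure, from 0 (fully open) to 1 (shut); "dp": the shift along the tool's x, y, z in m, a list of three; "rotation": the turn, a rotation vector about the tool's x, y, z in degrees, a list of three. In form: [{"grip": grip, "dp": [dx, dy, dz], "rotation": [wx, wy, wz]}, ...]. A call has 1 to 8 rows; each row shifts and turns the pose as measured when the row begins, along the tool's axes as they then stand; what a row does not reach is not made up. A row lasts 1/12 s, in which the tool goes at most 41.7 mm and 7.16 degrees, less where a joint would pass 70% of its speed; a pose out of reach is approached as far as the arm can. A call is refused whole if a number of a shift passes 0.0417 or a number of a turn 7.16, either way. A call with a gripper value outside its range is refused whole. The fingers move at their own pace and stop on an object; "force" is the grip in N (left out, the last holds). Time passes only in rows, so rows that do not move let the fingers close. It gives the time, the measured TCP pose, the force and the opening at its end, in the units of the state.
- env.get_obs(): the state, without advancing time (a new reading comes with each control period).
- env.read_camera(name): name is "scene" or "top" or "wrist"; returns the picture (420x560x3 uint8, red, green, blue); there is no depth.
- env.camera_params(name): a dict with "fx", "fy", "cx", "cy" (pixels), "R" (3x3) and "t" (3): a world point X has camera coordinates R X + t. Camera axes: x right, y down, z forward; pixel columns grow to the right and rows downward; lengths in m; the calibration is good to about 2 mm. A picture is of the moment at which its call begins: read the wrist's pose just before it. camera_params takes no time and is no camera call; for the wrist camera it gives the pose at the moment of the call.
- env.sign_off(): hands the job in, once; it reports no verdict.
The state is a dict: "time_s": time; "qpos": joint angles; "joint_velocities": joint speeds; "effort": joint torques, N m; "tool_pos": TCP position; "tool_rot": TCP orientation; "force": force on the tool from outside, world axes, zero at the start; "wrist_torque": the same for the moment, N m; "grip_width": finger opening in m.
Only numpy, scipy, OpenCV 4.12 (cv2) and the standard library are available. Lean on these libraries where they do the work, as an engineer would, in place of code of your own. Each camera call takes 0.05 s, during which the arm holds its last target. There are 200 camera calls.

TASK

Lay the red-brown whetstone flat and straight on the bed of the stone holder, between the end stop and the jaw, and let go of it. Then work the red ratchet lever back and forth until the jaw holds the stone firmly, that is until the lever's grip takes a push of about 10 to 12 N; at 17 N the stone cracks. Leave the lever swung back on its rest and everything else where it is.

Things in the scene. Friction and masses are not known exactly. Their poses are not given: they have to be found in the camera images.
- stone_center (a point): The red-brown whetstone, 60 x 175 x 28 mm (x, y, z), about 0.6 kg, loose, flat on the black drip tray in either of two places. The point is its centre, 14 mm above its underside; its y runs along its length, z up.
- bed_top (a point): Stone holder, fixed to the table: dark base plate 100 x 392 x 12 mm with a wooden bed 46 mm wide (narrower than the stone, so fingers pass beside it) and 190 mm long. The point is on top of the bed, 30 mm above the table, on its centre line. Axes: y along the bed from end stop to jaw and ratchet head, x across it, away from the lever's grip, z up. The stone lies lengthwise along y.
- lever (a joint): Angle of the red ratchet lever: 0 = on its rest, away from the stone; 0.9 rad = end of swing, towards the stone. Growing (anticlockwise from above) is the working stroke. At 0.45 it points along the holder's -x. It stays where it is left. Push needed at the grip: 1.5 N while the jaw runs free, 0.5 N backwards, 10 to 12 N when the stone is firm; 17 N cracks the stone.
- grip (a point): Centre of the lever's upright black grip: a round post 26 mm across, 75 mm high, 150 mm from the pivot; the point is 129 mm above the table, the top 167 mm. It can be pinched or pushed from either side. The point's -x points out along the lever from the pivot.
- pivot (a point): Upright axis of lever and ratchet wheel, a point at the height of the grip's centre, 200 mm from bed_top along the holder's y. The grip moves round it on a circle of 150 mm radius. The red lever arm lies 72 to 82 mm above the table, the hub's top at 90 mm.
- wheel_center (a point): Ratchet wheel under the lever, 84 mm across, 40 teeth; the point is the wheel's centre, 69 mm above the table. On the working stroke a pawl on the lever turns it; on the way back the pawl clicks over the teeth and two holding pawls half a tooth apart keep the wheel: one click is 0.079 rad. When the lever is eased the wheel drops back by at most one click, 0.94 mm of jaw.
- jaw_open (a point): Face of the jaw's black rubber pad as it stands at the start, 103 mm along y from bed_top, 42 mm above the table. Facing it, the steel end stop (70 mm wide, top 52 mm above the table) is bolted on with its rubber face somewhere from y = -90 to -100 mm. That leaves the stone 15 to 28 mm of room: laid down with its centre at y = +5 mm it clears both, and the jaw then slides it up to the stop.
- wheel_shaft (a point): The shaft on which the wheel drives the jaw's rack; the point is its foot on the housing, 52 mm above the table, below the pivot. The jaw closes 12 mm per rad of wheel, 9 to 10 mm a full stroke, so two to four strokes are needed; it cannot be reversed. Once the stone bears on pad and stop, each further mm adds 40 N of clamping or 3.3 N at the grip (2 N for 0.05 rad of lever).
- fine_stone_center (a point): The other stone, white on a blue base, same size, on the same tray; leave it alone. The point is its centre.
- lap_plate_center (a point): Steel flattening plate 75 x 150 x 9 mm; leave it. The point is its centre.
- knife_bolster (a point): Kitchen knife, 300 mm long, lying flat; leave it. The point is where handle and blade meet.
- steel_rod_guard (a point): Honing steel, 335 mm long, lying; leave it. The point is at its guard.
- squeeze_bottle: Clear squeeze bottle with water, 56 mm across, 168 mm high; leave it. The origin is the centre of its underside.
- bowl: Small black bowl, 124 mm across, 52 mm high; leave it. The origin is the centre of its underside.
Not all that is in view belongs to the job. Of the things that look like the part that bears stone_center, the smallest one is meant.

How it is judged (in metres and radians):
On the way, in this order (a step that is already met when the one before it is completed fails the run):
1. the red-brown stone lies flat and straight in the holder, let go of and not yet clamped (x of stone_center in the frame of bed_top between -0.012 and 0.012 m and y of stone_center in the frame of bed_top between -0.02 and 0.025 m and z of stone_center in the frame of bed_top between 0.011 and 0.018 m and angle between the y axis of stone_center and the y axis of bed_top, either way round below 0.1 rad and angle between stone_center's own z axis and vertical below 0.06 rad and contact force between the fingers and stone below 0.1 N and contact force between stone and holder below 20 N), for 0.2 s.
2. the jaw presses the stone firmly against the end stop (x of stone_center in the frame of bed_top between -0.012 and 0.012 m and y of stone_center in the frame of bed_top between -0.02 and 0.025 m and z of stone_center in the frame of bed_top between 0.011 and 0.018 m and angle between the y axis of stone_center and the y axis of bed_top, either way round below 0.1 rad and angle between stone_center's own z axis and vertical below 0.06 rad and contact force between stone and holder above 50 N), for 0.2 s.
At the end, for the whole second after the job is handed in: The red-brown stone lies flat (within 0.06 rad) on the bed, straight with it (within 0.10 rad), within 12 mm of its centre line, and is held against the end stop by the jaw with 50 to 160 N (some 5 to 14 N at the lever's grip); the lever is back on its rest (within 0.08 rad) and let go of (all of step 2 and contact force between stone and holder below 160 N and value of joint lever below 0.08 rad and linear speed of stone below 0.01 m/s); the robot touches nothing.
It fails at once if the stone is clamped with more than 195 N (17 N at the grip) and cracks (contact force between stone and holder above 195 N).
It fails at once if the other whetstone is moved more than 30 mm (distance of fine_stone_center from where it was at the start of the episode above 0.03 m).
It fails at once if the flattening plate, knife, honing steel, bottle or bowl is moved more than 30 mm (distance of any of lap_plate_center, knife_bolster, steel_rod_guard, squeeze_bottle, bowl from where it was at the start of the episode above 0.03 m).
It also fails if it takes over 72 s, if anything falls off the work surface, if the arm or the gripper's body presses on something with over 40 N, if the wrist force passes 120 N, or if a joint passes its speed limit or range.

## Working session

There is one attempt and no reset: what is moved stays moved. The work goes in short steps, Python scripts to look and compute and a tool call to move; the robot and the scene stay as the last step left them, time stands still between calls to the robot, and variables do not carry over. Pictures are saved under pics/ and viewed, about 8 in all and at most 12, crops included, and the job is handed in when it is done.

Besides the shell and the picture viewer there is one more tool, called after ">>>" by a JSON object that holds its "api" and its "payload", one argument or row to a line. carry_out: Moves the arm, as the interface text tells. Its arguments: {"type":"object","properties":{"plan":{"type":"array","items":{"type":"object","properties":{"grip":{"type":"number"},"dp":{"type":"array","items":{"type":"number"}},"rotation":{"type":"array","items":{"type":"number"}}}}},"force":{"type":"number"}},"required":["plan"]}

```bash
mkdir -p pics; cat > h.py <<'E'
import numpy as np, cv2
from cell import env
def snap(n,f=None):
    p=env.camera_params(n); im=np.array(env.read_camera(n))
    if f: cv2.imwrite('pics/'+f,im[:,:,::-1])
    return p,im
def ray(p,u,v,z):
    R=np.array(p['R']);t=np.array(p['t']);c=-R.T@t
    d=R.T@np.array([(u-p['cx'])/p['fx'],(v-p['cy'])/p['fy'],1])
    return c+d*(z-c[2])/d[2]
def proj(p,X):
    x=np.array(p['R'])@np.array(X)+np.array(p['t']);return p['fx']*x[0]/x[2]+p['cx'],p['fy']*x[1]/x[2]+p['cy']
E
python3 - <<'E'
from h import *
o=env.get_obs();print(o)
for n in('scene','top'):
    p,im=snap(n,n+'0.png');print(n,p)
a=cv2.imread('pics/scene0.png');b=cv2.imread('pics/top0.png')
E
```

```text
{'time_s': 0.0, 'qpos': array([-73.38914506,  18.44101218,  -4.0172534 ,  83.17483765,
         1.29546959,  78.54184267,  -3.2614884 ]), 'joint_velocities': array([-0.0821416 , -0.01256615,  0.1185309 ,  0.02855693, -0.06982527,
       -0.02551907,  0.03316512]), 'effort': array([ 1.20067557e-04, -4.91280556e+01, -4.03627893e-01, -3.12526309e+01,
       -6.38738740e-02,  4.40305879e-02,  1.84539495e-04]), 'tool_pos': array([0.176896  , 0.62488193, 0.2214402 ]), 'tool_rot': array([1.79994290e+02, 1.12413118e-01, 7.41991272e+01]), 'force': array([ 0.69557598, -0.78048905,  0.15580205]), 'wrist_torque': array([ 0.00308719,  0.02020917, -0.00358369]), 'grip_width': 0.08673991253342485}
scene {'fx': 386.55050038841665, 'fy': 386.55050038841665, 'cx': 273.79879027442445, 'cy': 206.1030629278885, 'R': array([[ 0.73350469,  0.67968144,  0.00200447],
       [ 0.47323881, -0.50859281, -0.7192902 ],
       [-0.48786874,  0.52855132, -0.69470684]]), 't': array([-0.39081548, -0.12001687,  1.50083817])}
top {'fx': 501.29091230387417, 'fy': 501.29091230387417, 'cx': 285.3898311524879, 'cy': 217.42419471131237, 'R': array([[ 0.00455555, -0.99997684, -0.00505585],
       [-0.99878968, -0.00430242, -0.0489966 ],
       [ 0.04897372,  0.00527293, -0.99878615]]), 't': array([0.05605671, 0.47001012, 1.53942773])}
```

View pics/top0.png

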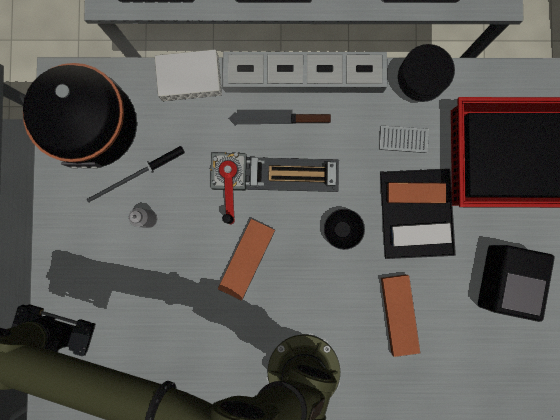

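View pics/scene0.png

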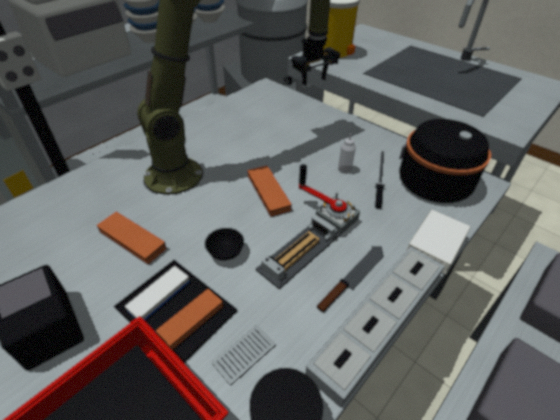

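The scene: red-brown candidates are the one on the tray at top px (417,193) and two loose ones at (246,258) and (401,315). The tray one is the target by description. The holder bed is at (298,174), the pivot at (228,170) and the grip at (228,218).

```bash
python3 - <<'E'
from h import *
p,im=snap('top')
hsv=cv2.cvtColor(im,cv2.COLOR_RGB2HSV)
def blobs(m,z,amin,name,roi=None):
    m=m.astype(np.uint8)
    if roi: k=np.zeros_like(m);k[roi[1]:roi[3],roi[0]:roi[2]]=1;m=m*k
    for c in cv2.findContours(m,cv2.RETR_EXTERNAL,cv2.CHAIN_APPROX_NONE)[0]:
        if cv2.contourArea(c)<amin: continue
        w=np.array([ray(p,u+0.0,v,z)[:2] for u,v in c[:,0]],np.float32)
        r=cv2.minAreaRect(w);b=cv2.boxPoints(r);e=max([b[1]-b[0],b[2]-b[1]],key=np.linalg.norm)
        print(name,np.mean(c[:,0],0).round(),'ctr',np.round(r[0],4),'size',np.round(r[1],4),'long axis deg',round(np.degrees(np.arctan2(e[1],e[0]))%180,1))
H,S,V=[hsv[:,:,i] for i in range(3)]
blobs((H>5)&(H<14)&(S>110)&(V>90),0.032,300,'stone')
blobs((H>=0)&(H<30)&(S>60)&(V>60),0.030,30,'bed',(262,165,332,185))
blobs(((H<5)|(H>174))&(S>150)&(V>70),0.086,100,'lever',(200,140,250,240))
blobs((V<45),0.167,30,'grip',(215,205,245,235))
blobs((S<40)&(V>150),0.032,200,'white',(380,210,460,260))
blobs((V<40),0.003,3000,'tray',(375,160,460,265))
blobs((V<75),0.012,300,'base',(250,140,350,205))
a=cv2.resize(im[140:240,200:345],None,fx=5,fy=5,interpolation=cv2.INTER_CUBIC)
cv2.imwrite('pics/hold.png',a[:,:,::-1])
b=cv2.resize(im[110:265,370:460],None,fx=3.8,fy=3.8,interpolation=cv2.INTER_CUBIC)
cv2.imwrite('pics/tray.png',b[:,:,::-1])
E
```

```text
stone [401. 316.] ctr [ 0.1742 -0.2926] size [0.2349 0.0793] long axis deg 7.8
stone [247. 258.] ctr [0.3446 0.1761] size [0.0806 0.2294] long axis deg 155.0
stone [417. 192.] ctr [ 0.5468 -0.344 ] size [0.0583 0.1716] long axis deg 90.2
stone [ 84. 119.] ctr [0.782  0.7004] size [0.2647 0.3058] long axis deg 149.2
bed [296. 173.] ctr [0.604  0.0261] size [0.0463 0.172 ] long axis deg 90.2
lever [228. 188.] ctr [0.5512 0.2293] size [0.1634 0.0504] long axis deg 0.5
grip [227. 218.] ctr [0.4591 0.2193] size [0.0297 0.0236] long axis deg 45.4
white [422. 234.] ctr [ 0.419  -0.3575] size [0.0577 0.1726] long axis deg 93.7
tray [428. 204.] ctr [ 0.4993 -0.3646] size [0.2947 0.2465] long axis deg 3.0
base [292. 175.] ctr [0.6046 0.0319] size [0.2709 0.1017] long axis deg 88.6
```

View pics/hold.png

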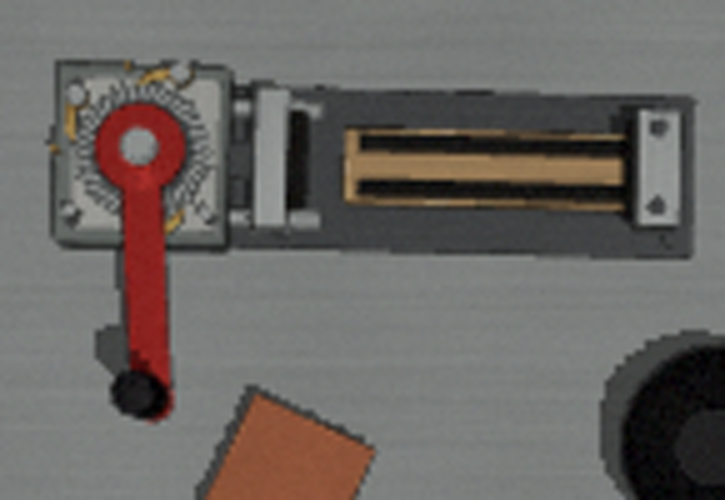

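View pics/tray.png

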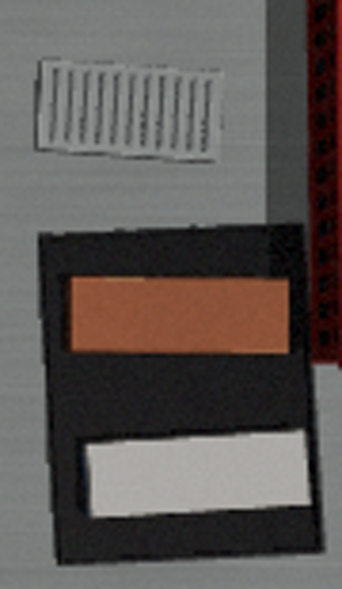

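Close crops: the target's red-brown stone lies squarely on the tray, next to the white one. In the holder crop the hub is at full-image px (227.6,169.4), the pad face at about (261.6,172), the stop at about (326,173) and the grip top at (228,218).

```bash
python3 - <<'E'
from h import *
p=env.camera_params('top')
f=lambda u,v,z:ray(p,200+u/5-.4,140+v/5-.4,z).round(4)[:2]
hub=f(138,147,.09);print('hub',hub)
for n,a in dict(pad=(309,160,.055),padm=(309,160,.042),bedTL=(345,129,.03),bedBL=(345,202,.03),bedTR=(622,134,.03),bedBR=(622,209,.03),baseTR=(693,97,.012),baseBR=(693,258,.012),baseTL=(330,91,.012),baseBL=(330,250,.012),stopL=(638,165,.052),stopTL=(638,109,.052),stopBL=(638,224,.052),grip=(139,393,.167)).items(): print(n,f(*a))
E
```

```text
hub [0.6084 0.2302]
pad [0.606 0.131]
padm [0.6078 0.1317]
bedTL [0.6287 0.1104]
bedBL [0.5836 0.1101]
bedTR [ 0.6263 -0.0598]
bedBR [ 0.58   -0.0599]
baseTR [ 0.6523 -0.1053]
baseBR [ 0.5518 -0.1052]
baseTL [0.6553 0.1206]
baseBL [0.5559 0.1199]
stopL [ 0.6041 -0.068 ]
stopTL [ 0.6382 -0.0679]
stopBL [ 0.5682 -0.068 ]
grip [0.4593 0.2188]
```

```bash
cat >> h.py <<'E'
import sys,json
from scipy.spatial.transform import Rotation as Ro
def state():
    o=env.get_obs();return np.r_[o['tool_pos'],o['tool_rot'][2]],o
def plan(wps,grip,step=.036,rot=6.5):
    "rows (tool axes) through waypoints x,y,z,yaw with the tool held pointing down"
    c,o=state();Rm=Ro.from_euler('xyz',o['tool_rot'],degrees=True);rows=[]
    for w in wps:
        w=np.array(w,float);dy=(w[3]-c[3]+180)%360-180;d=w[:3]-c[:3]
        n=max(1,int(np.ceil(max(np.linalg.norm(d)/step,abs(dy)/rot))));c0=c.copy()
        for i in range(1,n+1):
            t=np.r_[c0[:3]+d*i/n,c0[3]+dy*i/n];Rt=Ro.from_euler('xyz',[180,0,t[3]],degrees=True)
            dp=Rm.inv().apply(t[:3]-c[:3]);rv=(Rm.inv()*Rt).as_rotvec(degrees=True)
            rows.append({"grip":grip,"dp":[round(float(a),3) for a in dp],"rotation":[round(float(a),1) for a in rv]})
            Rm=Rt;c=t
    for i in range(0,len(rows),8): print(json.dumps(rows[i:i+8]))
E
python3 - <<'E'
from h import *
plan([(.40,.46,.23,50),(.58,.1,.22,15),(.547,-.344,.15,0)],0)
E
```

```text
[{"grip": 0, "dp": [-0.012, 0.032, -0.001], "rotation": [0.0, 0.1, 3.0]}, {"grip": 0, "dp": [-0.011, 0.033, -0.001], "rotation": [0.0, -0.0, 3.0]}, {"grip": 0, "dp": [-0.009, 0.034, -0.001], "rotation": [0.0, -0.0, 3.0]}, {"grip": 0, "dp": [-0.007, 0.034, -0.001], "rotation": [-0.0, -0.0, 3.0]}, {"grip": 0, "dp": [-0.005, 0.034, -0.001], "rotation": [0.0, -0.0, 3.0]}, {"grip": 0, "dp": [-0.003, 0.035, -0.001], "rotation": [0.0, -0.0, 3.0]}, {"grip": 0, "dp": [-0.002, 0.035, -0.001], "rotation": [0.0, -0.0, 3.0]}, {"grip": 0, "dp": [0.0, 0.035, -0.001], "rotation": [0.0, -0.0, 3.0]}]
[{"grip": 0, "dp": [-0.013, 0.031, 0.001], "rotation": [0.0, -0.0, 2.9]}, {"grip": 0, "dp": [-0.012, 0.031, 0.001], "rotation": [-0.0, -0.0, 2.9]}, {"grip": 0, "dp": [-0.01, 0.032, 0.001], "rotation": [0.0, -0.0, 2.9]}, {"grip": 0, "dp": [-0.009, 0.032, 0.001], "rotation": [0.0, -0.0, 2.9]}, {"grip": 0, "dp": [-0.007, 0.033, 0.001], "rotation": [0.0, -0.0, 2.9]}, {"grip": 0, "dp": [-0.005, 0.033, 0.001], "rotation": [0.0, -0.0, 2.9]}, {"grip": 0, "dp": [-0.003, 0.033, 0.001], "rotation": [0.0, -0.0, 2.9]}
[... 620 characters left out ...]
005], "rotation": [0.0, -0.0, 1.2]}]
[{"grip": 0, "dp": [-0.009, 0.033, 0.005], "rotation": [0.0, -0.0, 1.2]}, {"grip": 0, "dp": [-0.008, 0.033, 0.005], "rotation": [-0.0, -0.0, 1.2]}, {"grip": 0, "dp": [-0.007, 0.033, 0.005], "rotation": [-0.0, -0.0, 1.2]}, {"grip": 0, "dp": [-0.007, 0.034, 0.005], "rotation": [-0.0, -0.0, 1.2]}, {"grip": 0, "dp": [-0.006, 0.034, 0.005], "rotation": [0.0, -0.0, 1.2]}, {"grip": 0, "dp": [-0.005, 0.034, 0.005], "rotation": [0.0, -0.0, 1.2]}, {"grip": 0, "dp": [-0.005, 0.034, 0.005], "rotation": [-0.0, -0.0, 1.2]}, {"grip": 0, "dp": [-0.004, 0.034, 0.005], "rotation": [0.0, -0.0, 1.2]}]
[{"grip": 0, "dp": [-0.003, 0.034, 0.005], "rotation": [-0.0, -0.0, 1.2]}]
```

>>> {"api": "carry_out", "payload": {
  "plan": [
    {"grip": 0,"dp": [-0.012,0.032,0],"rotation": [0,0,3]},
    {"grip": 0,"dp": [-0.011,0.033,0],"rotation": [0,0,3]},
    {"grip": 0,"dp": [-0.009,0.034,0],"rotation": [0,0,3]},
    {"grip": 0,"dp": [-0.007,0.034,0],"rotation": [0,0,3]},
    {"grip": 0,"dp": [-0.005,0.034,0],"rotation": [0,0,3]},
    {"grip": 0,"dp": [-0.003,0.035,0],"rotation": [0,0,3]},
    {"grip": 0,"dp": [-0.002,0.035,0],"rotation": [0,0,3]},
    {"grip": 0,"dp": [0,0.035,0],"rotation": [0,0,3]}
  ]
}}

```text
time_s: 0.82
tool_pos: [0.3956, 0.4589, 0.2163]
tool_rot: [-179.7, 0.5, 50.4]
force: [0.9, 0.8, 0.4]
grip_width: 0.0869
```

>>> {"api": "carry_out", "payload": {
  "plan": [
    {"grip": 0,"dp": [-0.013,0.031,0],"rotation": [0,0,3]},
    {"grip": 0,"dp": [-0.012,0.031,0],"rotation": [0,0,3]},
    {"grip": 0,"dp": [-0.01,0.032,0],"rotation": [0,0,3]},
    {"grip": 0,"dp": [-0.009,0.032,0],"rotation": [0,0,3]},
    {"grip": 0,"dp": [-0.007,0.033,0],"rotation": [0,0,3]},
    {"grip": 0,"dp": [-0.005,0.033,0],"rotation": [0,0,3]},
    {"grip": 0,"dp": [-0.003,0.033,0],"rotation": [0,0,3]},
    {"grip": 0,"dp": [-0.002,0.033,0],"rotation": [0,0,3]}
  ]
}}

```text
time_s: 1.48
tool_pos: [0.5192, 0.2057, 0.2131]
tool_rot: [-180.0, 0.7, 25.0]
force: [1.1, -0.4, -0.9]
grip_width: 0.087
```

Tracking is good; continue towards the stone.

>>> {"api": "carry_out", "payload": {
  "plan": [
    {"grip": 0,"dp": [0,0.034,0],"rotation": [0,0,3]},
    {"grip": 0,"dp": [0.002,0.034,0],"rotation": [0,0,3]},
    {"grip": 0,"dp": [0.003,0.033,0],"rotation": [0,0,3]},
    {"grip": 0,"dp": [0.005,0.033,0],"rotation": [0,0,3]},
    {"grip": 0,"dp": [-0.011,0.034,0.003],"rotation": [0,0,1.2]},
    {"grip": 0,"dp": [-0.011,0.034,0.003],"rotation": [0,0,1.2]},
    {"grip": 0,"dp": [-0.01,0.034,0.003],"rotation": [0,0,1.2]},
    {"grip": 0,"dp": [-0.009,0.034,0.003],"rotation": [0,0,1.2]}
  ]
}}

```text
time_s: 2.15
tool_pos: [0.5624, -0.0703, 0.2001]
tool_rot: [179.8, 0.6, 7.4]
force: [0.7, 0.8, -0.5]
grip_width: 0.0868
```

>>> {"api": "carry_out", "payload": {
  "plan": [
    {"grip": 0,"dp": [-0.009,0.034,0.005],"rotation": [0,0,1.2]},
    {"grip": 0,"dp": [-0.008,0.034,0.005],"rotation": [0,0,1.2]},
    {"grip": 0,"dp": [-0.007,0.034,0.005],"rotation": [0,0,1.2]},
    {"grip": 0,"dp": [-0.007,0.034,0.005],"rotation": [0,0,1.2]},
    {"grip": 0,"dp": [-0.006,0.034,0.005],"rotation": [0,0,1.2]},
    {"grip": 0,"dp": [-0.005,0.034,0.005],"rotation": [0,0,1.2]},
    {"grip": 0,"dp": [-0.005,0.034,0.005],"rotation": [0,0,1.2]},
    {"grip": 0,"dp": [-0.004,0.034,0.005],"rotation": [0,0,1.2]}
  ]
}}

```text
time_s: 2.82
tool_pos: [0.5213, -0.3573, 0.1595]
tool_rot: [179.8, 0.5, -2.6]
force: [1.6, 0.1, -0.4]
grip_width: 0.0872
```

```bash
python3 - <<'E'
from h import *
c,o=state();print(o['tool_pos'],o['tool_rot'],o['qpos'].round(1))
p,im=snap('wrist','wrist1.png')
h=cv2.cvtColor(im,cv2.COLOR_RGB2HSV)
m=((h[:,:,0]>5)&(h[:,:,0]<14)&(h[:,:,1]>110)&(h[:,:,2]>60)).astype(np.uint8)
m=cv2.morphologyEx(m,cv2.MORPH_OPEN,np.ones((5,5)))
k=max(cv2.findContours(m,0,1)[0],key=cv2.contourArea)
for z in(.03,.034):
    w=np.array([ray(p,u,v,z)[:2] for u,v in k[:,0]],np.float32);r=cv2.minAreaRect(w);print(z,r,w.min(0),w.max(0))
print([proj(p,(.547+a*.03,-.344+b*.0875,.032)) for a in(-1,1) for b in (-1,1)])
plan([(.547,-.344,.12,0)],0)
E
```

```text
[ 0.52134013 -0.35726395  0.15945564] [179.80758927   0.49265971  -2.56583584] [ -0.9  22.1  41.6  91.6 -14.7  72.4  40.6]
0.03 ((0.5469861030578613, -0.3463710844516754), (0.17818871140480042, 0.06152462586760521), 89.7687759399414) [ 0.5159103 -0.4354463] [ 0.57764775 -0.2572106 ]
0.034 ((0.5467033386230469, -0.3455055356025696), (0.17574922740459442, 0.06068231165409088), 89.768798828125) [ 0.516053  -0.4333613] [ 0.5769452  -0.25756577]
[(np.float64(286.4859607353537), np.float64(275.16499856301533)), (np.float64(276.8243698674955), np.float64(77.64466430037538)), (np.float64(350.1826292131743), np.float64(272.87200394123647)), (np.float64(351.7384573546526), np.float64(74.03961775032644))]
[{"grip": 0, "dp": [0.015, -0.012, 0.019], "rotation": [0.6, 0.7, -1.6]}, {"grip": 0, "dp": [0.015, -0.012, 0.019], "rotation": [0.0, 0.0, -1.6]}]
```

View pics/wrist1.png

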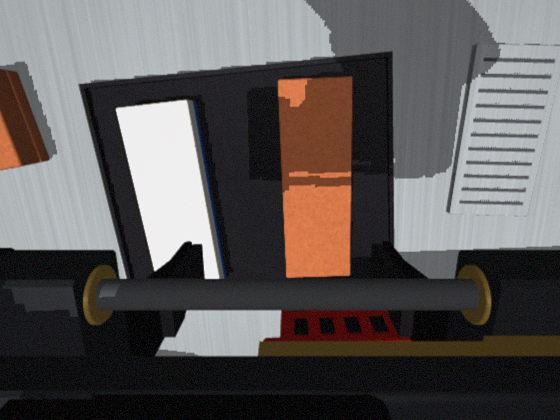

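The wrist picture shows the stone between the fingers' line at px (315,180) and the white one at (170,190), with the plate well clear to the right. Centre (0.547,-0.345), top at about z 0.033, long axis 89.8°.

>>> {"api": "carry_out", "payload": {
  "plan": [
    {"grip": 0,"dp": [0.013,-0.006,0.02],"rotation": [0.3,0.5,-1.6]},
    {"grip": 0,"dp": [0.013,-0.006,0.02],"rotation": [0,0,-1.0]},
    {"grip": 0,"dp": [0,0,0.012],"rotation": [0,0,0]},
    {"grip": 0,"dp": [0,0,0],"rotation": [0,0,0]}
  ]
}}

```text
time_s: 3.2
tool_pos: [0.5388, -0.3636, 0.1041]
tool_rot: [179.5, 0.3, -1.2]
force: [-0.9, -0.0, -1.1]
grip_width: 0.0868
```

```bash
python3 - <<'E'
from h import *
c,o=state();print(o['tool_pos'],o['tool_rot'],o['qpos'].round(1))
plan([(.547,-.345,.06,0),(.547,-.345,.010,0)],0,step=.026)
E
```

```text
[ 0.53884893 -0.36363407  0.10412594] [179.49080207   0.27876476  -1.19708549] [  0.9  26.8  39.8  92.5 -17.6  67.2  43.3]
[{"grip": 0, "dp": [0.004, -0.01, 0.022], "rotation": [0.5, 0.3, -0.6]}, {"grip": 0, "dp": [0.004, -0.009, 0.022], "rotation": [0.0, 0.0, -0.6]}, {"grip": 0, "dp": [0.0, -0.0, 0.025], "rotation": [0.0, 0.0, 0.0]}, {"grip": 0, "dp": [0.0, -0.0, 0.025], "rotation": [0.0, 0.0, 0.0]}]
```

>>> {"api": "carry_out", "payload": {
  "plan": [
    {"grip": 0,"dp": [0.005,-0.01,0.016],"rotation": [0.5,0.3,-0.6]},
    {"grip": 0,"dp": [0.005,-0.01,0.016],"rotation": [0,0,-0.6]},
    {"grip": 0,"dp": [0,0,0.012],"rotation": [0,0,0]},
    {"grip": 0,"dp": [0,0,0],"rotation": [0,0,0]}
  ]
}}

```text
time_s: 3.53
tool_pos: [0.5481, -0.3433, 0.0599]
tool_rot: [180.0, 0.0, 0.0]
force: [-0.3, 0.3, -0.6]
grip_width: 0.0871
```

```bash
python3 - <<'E'
from h import *
plan([(.547,-.345,.010,0)],0,step=.015)
E
```

```text
[{"grip": 0, "dp": [-0.0, 0.0, 0.012], "rotation": [0.0, 0.0, 0.0]}, {"grip": 0, "dp": [-0.0, 0.0, 0.012], "rotation": [0.0, -0.0, 0.0]}, {"grip": 0, "dp": [-0.0, 0.0, 0.012], "rotation": [0.0, -0.0, 0.0]}, {"grip": 0, "dp": [-0.0, 0.0, 0.012], "rotation": [-0.0, -0.0, 0.0]}]
```

>>> {"api": "carry_out", "payload": {
  "plan": [
    {"grip": 0,"dp": [0,0,0.015],"rotation": [0,0,0]},
    {"grip": 0,"dp": [0,0,0.013],"rotation": [0,0,0]},
    {"grip": 0,"dp": [0,0,0.011],"rotation": [0,0,0]},
    {"grip": 0,"dp": [0,0,0.008],"rotation": [0,0,0]},
    {"grip": 0,"dp": [0,0,0],"rotation": [0,0,0]}
  ]
}}

```text
time_s: 3.95
tool_pos: [0.5478, -0.3455, 0.0111]
tool_rot: [179.9, -0.1, -0.1]
force: [-0.2, -0.1, 0.1]
grip_width: 0.0869
```

>>> {"api": "carry_out", "payload": {
  "plan": [
    {"grip": 1,"dp": [0,0,0],"rotation": [0,0,0]},
    {"grip": 1,"dp": [0,0,0],"rotation": [0,0,0]},
    {"grip": 1,"dp": [0,0,0],"rotation": [0,0,0]},
    {"grip": 1,"dp": [0,0,0],"rotation": [0,0,0]},
    {"grip": 1,"dp": [0,0,0],"rotation": [0,0,0]},
    {"grip": 1,"dp": [0,0,0],"rotation": [0,0,0]}
  ],
  "force": 30
}}

```text
time_s: 4.45
tool_pos: [0.5474, -0.347, 0.0117]
tool_rot: [179.8, -0.1, -0.2]
force: [0.4, -0.1, -4.0]
grip_width: 0.0599
```

>>> {"api": "carry_out", "payload": {
  "plan": [
    {"grip": 1,"dp": [0,0,-0.01],"rotation": [0,0,0]},
    {"grip": 1,"dp": [0,0,-0.02],"rotation": [0,0,0]},
    {"grip": 1,"dp": [0,0,-0.025],"rotation": [0,0,0]},
    {"grip": 1,"dp": [0,0,-0.025],"rotation": [0,0,0]},
    {"grip": 1,"dp": [0,0,-0.025],"rotation": [0,0,0]},
    {"grip": 1,"dp": [0,0,-0.01],"rotation": [0,0,0]},
    {"grip": 1,"dp": [0,0,0],"rotation": [0,0,0]}
  ]
}}

```text
time_s: 5.03
tool_pos: [0.5414, -0.3417, 0.1251]
tool_rot: [-179.7, 0.8, -0.2]
force: [0.6, -0.5, -7.6]
grip_width: 0.0597
```

```bash
python3 - <<'E'
from h import *
c,o=state();print(o['qpos'].round(1),o['force'])
plan([(.605,.033,.13,-0.9)],1,step=.025)
E
```

```text
[ -1.   25.   39.9  92.  -16.6  70.   42. ] [ 0.56344791 -0.46745092 -7.61342888]
[{"grip": 1, "dp": [0.004, -0.023, -0.0], "rotation": [-0.3, 0.8, 0.0]}, {"grip": 1, "dp": [0.004, -0.023, -0.0], "rotation": [0.0, -0.0, 0.0]}, {"grip": 1, "dp": [0.004, -0.023, -0.0], "rotation": [-0.0, -0.0, 0.0]}, {"grip": 1, "dp": [0.004, -0.023, -0.0], "rotation": [0.0, -0.0, 0.0]}, {"grip": 1, "dp": [0.004, -0.023, -0.0], "rotation": [-0.0, -0.0, 0.0]}, {"grip": 1, "dp": [0.004, -0.023, -0.0], "rotation": [0.0, -0.0, 0.0]}, {"grip": 1, "dp": [0.004, -0.023, -0.0], "rotation": [0.0, -0.0, 0.0]}, {"grip": 1, "dp": [0.004, -0.023, -0.0], "rotation": [0.0, -0.0, 0.0]}]
[{"grip": 1, "dp": [0.004, -0.023, -0.0], "rotation": [-0.0, -0.0, 0.0]}, {"grip": 1, "dp": [0.004, -0.023, -0.0], "rotation": [0.0, -0.0, 0.0]}, {"grip": 1, "dp": [0.004, -0.023, -0.0], "rotation": [0.0, -0.0, 0.0]}, {"grip": 1, "dp": [0.004, -0.023, -0.0], "rotation": [0.0, -0.0, 0.0]}, {"grip": 1, "dp": [0.004, -0.023, -0.0], "rotation": [0.0, -0.0, 0.0]}, {"grip": 1, "dp": [0.004, -0.023, -0.0], "rotation": [-0.0, -0.0, 0.0]}, {"grip": 1, "dp": [0.004, -0.023, -0.0], "rotation": [0.0, -0.0, 0.0]}, {"grip": 1, "dp": [0.004, -0.023, -0.0], "rotation": [-0.0, -0.0, 0.0]}]
```

>>> {"api": "carry_out", "payload": {
  "plan": [
    {"grip": 1,"dp": [0.004,-0.01,0],"rotation": [-0.3,0.8,0]},
    {"grip": 1,"dp": [0.004,-0.02,0],"rotation": [0,0,0]},
    {"grip": 1,"dp": [0.004,-0.025,0],"rotation": [0,0,0]},
    {"grip": 1,"dp": [0.004,-0.025,0],"rotation": [0,0,0]},
    {"grip": 1,"dp": [0.004,-0.025,0],"rotation": [0,0,0]},
    {"grip": 1,"dp": [0.004,-0.025,0],"rotation": [0,0,0]},
    {"grip": 1,"dp": [0.004,-0.025,0],"rotation": [0,0,0]},
    {"grip": 1,"dp": [0.004,-0.025,0],"rotation": [0,0,0]}
  ]
}}

```text
time_s: 5.7
tool_pos: [0.5653, -0.1553, 0.111]
tool_rot: [180.0, 0.8, -1.0]
force: [0.5, 1.2, -6.3]
grip_width: 0.0596
```

>>> {"api": "carry_out", "payload": {
  "plan": [
    {"grip": 1,"dp": [0.004,-0.025,0],"rotation": [0,0,0]},
    {"grip": 1,"dp": [0.004,-0.025,0],"rotation": [0,0,0]},
    {"grip": 1,"dp": [0.004,-0.025,0],"rotation": [0,0,0]},
    {"grip": 1,"dp": [0.004,-0.025,0],"rotation": [0,0,0]},
    {"grip": 1,"dp": [0.004,-0.025,0],"rotation": [0,0,0]},
    {"grip": 1,"dp": [0.004,-0.02,0],"rotation": [0,0,0]},
    {"grip": 1,"dp": [0.002,-0.01,0],"rotation": [0,0,0]},
    {"grip": 1,"dp": [0,0,0],"rotation": [0,0,0]}
  ]
}}

```text
time_s: 6.37
tool_pos: [0.5818, 0.0266, 0.0937]
tool_rot: [-179.5, 2.1, -0.1]
force: [0.7, 1.2, -7.8]
grip_width: 0.0599
```

```bash
python3 - <<'E'
from h import *
c,o=state();print(o['qpos'].round(1),o['force'],c)
plan([(.605,.033,.1,-0.9)],1,step=.02)
p,im=snap('wrist','wrist2.png')
h=cv2.cvtColor(im,cv2.COLOR_RGB2HSV)
print(proj(p,(.605,.029,.03)),proj(p,(.6082,.229,.09)))
E
```

```text
[-31.8  19.1  32.2 100.9 -11.6  65.3   4.2] [ 0.73635983  1.23223174 -7.80073254] [ 0.58180808  0.02655498  0.09365653 -0.0559858 ]
[{"grip": 1, "dp": [0.011, -0.003, -0.004], "rotation": [-0.5, 2.1, 0.4]}, {"grip": 1, "dp": [0.012, -0.003, -0.003], "rotation": [0.0, -0.0, 0.4]}]
(np.float64(322.83585089379693), np.float64(219.37765577282516)) (np.float64(356.9652204442464), np.float64(-245.95834403860403))
```

View pics/wrist2.png

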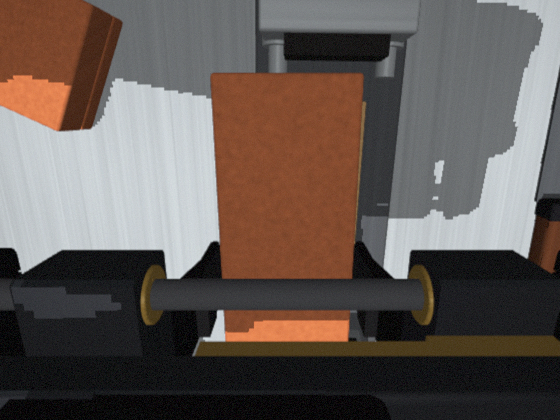

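The wrist view shows the held stone (px 212–362 at its far end, row 73), the jaw pad at (284–391, 33–58) and the bed peeping out on the right. The stone still has to go right by about 25 mm.

```bash
python3 - <<'E'
from h import *
p=env.camera_params('wrist')
print('pad bottom mid',ray(p,337.5,58,.034),ray(p,337.5,34,.052),'edges',ray(p,284,45,.047),ray(p,391,45,.047))
c,o=state();z=c[2]+.006+.014
a,b=ray(p,212,73,z),ray(p,362,73,z);print('stone far end',a,b,'centre',(a+b)/2-c[:3].tolist()+[0,0,0] if 0 else (a+b)/2-c[:3])
E
```

```text
pad bottom mid [0.61015878 0.13136752 0.034     ] [0.60788143 0.14080855 0.052     ] edges [0.57831734 0.13645212 0.047     ] [0.63853447 0.13596048 0.047     ]
stone far end [0.5524752  0.11420184 0.11343236] [0.61195535 0.11387523 0.11343236] centre [0.00098558 0.08874272 0.02      ]
```

>>> {"api": "carry_out", "payload": {
  "plan": [
    {"grip": 1,"dp": [0.011,-0.003,-0.003],"rotation": [-0.5,2.1,0.4]},
    {"grip": 1,"dp": [0.012,-0.003,-0.003],"rotation": [0,0,0.4]},
    {"grip": 1,"dp": [0,0,0],"rotation": [0,0,0]},
    {"grip": 1,"dp": [0,0,0],"rotation": [0,0,0]}
  ]
}}

```text
time_s: 6.75
tool_pos: [0.6011, 0.0232, 0.0959]
tool_rot: [179.5, 0.3, -1.3]
force: [-0.2, -1.2, -7.3]
grip_width: 0.0599
```

```bash
python3 - <<'E'
from h import *
plan([(.605,.033,.07,-0.9)],1,step=.02)
E
```

```text
[{"grip": 1, "dp": [0.002, -0.005, 0.013], "rotation": [0.5, 0.3, -0.2]}, {"grip": 1, "dp": [0.002, -0.005, 0.013], "rotation": [0.0, 0.0, -0.2]}]
```

>>> {"api": "carry_out", "payload": {
  "plan": [
    {"grip": 1,"dp": [0.003,-0.006,0.01],"rotation": [0.5,0.3,-0.2]},
    {"grip": 1,"dp": [0.003,-0.006,0.01],"rotation": [0,0,0]},
    {"grip": 1,"dp": [0,0,0.006],"rotation": [0,0,0]},
    {"grip": 1,"dp": [0,0,0],"rotation": [0,0,0]}
  ]
}}

```text
time_s: 7.08
tool_pos: [0.6055, 0.0305, 0.0661]
tool_rot: [180.0, 0.2, -1.5]
force: [-1.2, -0.7, -7.7]
grip_width: 0.0599
```

```bash
python3 - <<'E'
from h import *
plan([(.6055,.033,.042,-0.9)],1,step=.012)
E
```

```text
[{"grip": 1, "dp": [0.0, -0.001, 0.008], "rotation": [0.0, 0.2, -0.2]}, {"grip": 1, "dp": [-0.0, -0.001, 0.008], "rotation": [-0.0, 0.0, -0.2]}, {"grip": 1, "dp": [-0.0, -0.001, 0.008], "rotation": [0.0, 0.0, -0.2]}]
```

>>> {"api": "carry_out", "payload": {
  "plan": [
    {"grip": 1,"dp": [0,-0.001,0.008],"rotation": [0,0.2,-0.2]},
    {"grip": 1,"dp": [0,-0.001,0.008],"rotation": [0,0,-0.2]},
    {"grip": 1,"dp": [0,-0.001,0.006],"rotation": [0,0,-0.2]},
    {"grip": 1,"dp": [0,0,0.002],"rotation": [0,0,0]},
    {"grip": 1,"dp": [0,0,0],"rotation": [0,0,0]}
  ]
}}

```text
time_s: 7.5
tool_pos: [0.6037, 0.0336, 0.0375]
tool_rot: [179.9, 0.2, -0.8]
force: [-0.3, 0.2, -6.5]
grip_width: 0.0597
```

>>> {"api": "carry_out", "payload": {
  "plan": [
    {"grip": 1,"dp": [0.001,0,0.002],"rotation": [0,0.2,0]},
    {"grip": 1,"dp": [0,0,0.001],"rotation": [0,0,0]},
    {"grip": 1,"dp": [0,0,0],"rotation": [0,0,0]}
  ]
}}

```text
time_s: 7.75
tool_pos: [0.6052, 0.0337, 0.0362]
tool_rot: [180.0, -0.1, -0.8]
force: [0.3, -0.4, -5.6]
grip_width: 0.0597
```

>>> {"api": "carry_out", "payload": {
  "plan": [
    {"grip": 1,"dp": [0,0,0.002],"rotation": [0,0,0]},
    {"grip": 1,"dp": [0,0,0.001],"rotation": [0,0,0]},
    {"grip": 1,"dp": [0,0,0],"rotation": [0,0,0]}
  ]
}}

```text
time_s: 8.0
tool_pos: [0.606, 0.0337, 0.0359]
tool_rot: [-180.0, -0.2, -0.8]
force: [0.2, 0.6, -5.8]
grip_width: 0.06
```

>>> {"api": "carry_out", "payload": {
  "plan": [
    {"grip": 1,"dp": [-0.001,0,0.003],"rotation": [0,0,0]},
    {"grip": 1,"dp": [0,0,0.003],"rotation": [0,0,0]},
    {"grip": 1,"dp": [0,0,0.002],"rotation": [0,0,0]}
  ]
}}

```text
time_s: 8.25
tool_pos: [0.6063, 0.0337, 0.0356]
tool_rot: [-179.8, -0.2, -0.8]
force: [-5.2, 0.4, 5.8]
grip_width: 0.0597
```

>>> {"api": "carry_out", "payload": {
  "plan": [
    {"grip": 0,"dp": [0,0,0],"rotation": [0,0,0]},
    {"grip": 0,"dp": [0,0,0],"rotation": [0,0,0]},
    {"grip": 0,"dp": [0,0,0],"rotation": [0,0,0]},
    {"grip": 0,"dp": [0,0,0],"rotation": [0,0,0]},
    {"grip": 0,"dp": [0,0,0],"rotation": [0,0,0]}
  ]
}}

```text
time_s: 8.67
tool_pos: [0.612, 0.0338, 0.0389]
tool_rot: [-179.7, -0.9, -0.8]
force: [-1.1, 0.3, -0.6]
grip_width: 0.0834
```

>>> {"api": "carry_out", "payload": {
  "plan": [
    {"grip": 0,"dp": [0,0,-0.01],"rotation": [0,0,0]},
    {"grip": 0,"dp": [0,0,-0.02],"rotation": [0,0,0]},
    {"grip": 0,"dp": [0,0,-0.03],"rotation": [0,0,0]},
    {"grip": 0,"dp": [0,0,-0.03],"rotation": [0,0,0]},
    {"grip": 0,"dp": [0,0,-0.03],"rotation": [0,0,0]},
    {"grip": 0,"dp": [0,0,-0.03],"rotation": [0,0,0]},
    {"grip": 0,"dp": [0,0,-0.02],"rotation": [0,0,0]},
    {"grip": 0,"dp": [0,0,-0.01],"rotation": [0,0,0]}
  ]
}}

```text
time_s: 9.33
tool_pos: [0.6073, 0.0321, 0.2267]
tool_rot: [-179.9, -0.6, -0.9]
force: [0.7, -0.2, -0.7]
grip_width: 0.0871
```

```bash
python3 - <<'E'
from h import *
c,o=state();print(c,o['qpos'].round(1))
p,im=snap('scene','scene2.png')
p,im=snap('wrist','wrist3.png')
a=cv2.imread('pics/scene2.png')[150:300,220:400];b=cv2.imread('pics/wrist3.png')
cv2.imwrite('pics/c3.png',np.hstack([cv2.resize(a,(400,333)),cv2.resize(b,(400,333))]))
# grip in world: pivot (.6082,.229)
plan([(.52,.16,.24,40),(.459,.2188,.24,89)],.4,step=.03)
E
```

```text
[ 0.60725451  0.03211796  0.22665845 -0.92758439] [-33.9  13.9  33.8  90.9  -8.   77.   -0. ]
[{"grip": 0.4, "dp": [-0.013, -0.018, -0.002], "rotation": [-0.1, -0.7, -5.8]}, {"grip": 0.4, "dp": [-0.011, -0.019, -0.002], "rotation": [0.0, 0.0, -5.8]}, {"grip": 0.4, "dp": [-0.009, -0.02, -0.002], "rotation": [0.0, 0.0, -5.8]}, {"grip": 0.4, "dp": [-0.007, -0.021, -0.002], "rotation": [0.0, 0.0, -5.8]}, {"grip": 0.4, "dp": [-0.005, -0.022, -0.002], "rotation": [0.0, 0.0, -5.8]}, {"grip": 0.4, "dp": [-0.002, -0.022, -0.002], "rotation": [0.0, 0.0, -5.8]}, {"grip": 0.4, "dp": [-0.0, -0.022, -0.002], "rotation": [-0.0, 0.0, -5.8]}, {"grip": 0.4, "dp": [-0.001, -0.011, -0.0], "rotation": [-0.0, 0.0, -6.1]}]
[{"grip": 0.4, "dp": [0.0, -0.011, -0.0], "rotation": [0.0, 0.0, -6.1]}, {"grip": 0.4, "dp": [0.001, -0.011, -0.0], "rotation": [0.0, 0.0, -6.1]}, {"grip": 0.4, "dp": [0.002, -0.01, -0.0], "rotation": [-0.0, 0.0, -6.1]}, {"grip": 0.4, "dp": [0.003, -0.01, -0.0], "rotation": [0.0, 0.0, -6.1]}, {"grip": 0.4, "dp": [0.004, -0.01, -0.0], "rotation": [0.0, 0.0, -6.1]}, {"grip": 0.4, "dp": [0.005, -0.009, -0.0], "rotation": [0.0, 0.0, -6.1]}, {"grip": 0.4, "dp": [0.006, -0.008, -0.0], "rotation": [0.0, 0.0, -6.1]}]
```

View pics/c3.png

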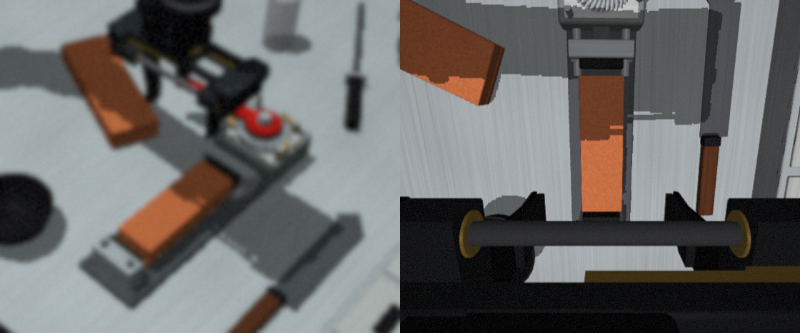

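The scene and wrist views show the stone flat and straight on the bed, between stop and jaw, with gaps at both ends. Next, over the lever's grip.

>>> {"api": "carry_out", "payload": {
  "plan": [
    {"grip": 0.4,"dp": [-0.013,-0.018,0],"rotation": [0,-0.6,-6]},
    {"grip": 0.4,"dp": [-0.011,-0.019,0],"rotation": [0,0,-6]},
    {"grip": 0.4,"dp": [-0.009,-0.02,0],"rotation": [0,0,-6]},
    {"grip": 0.4,"dp": [-0.007,-0.021,0],"rotation": [0,0,-6]},
    {"grip": 0.4,"dp": [-0.005,-0.022,0],"rotation": [0,0,-6]},
    {"grip": 0.4,"dp": [-0.002,-0.022,0],"rotation": [0,0,-6]},
    {"grip": 0.4,"dp": [0,-0.022,0],"rotation": [0,0,-6]},
    {"grip": 0.4,"dp": [0,-0.011,0],"rotation": [0,0,-6]}
  ]
}}

```text
time_s: 10.1
tool_pos: [0.5008, 0.1654, 0.212]
tool_rot: [-179.7, 1.0, 48.8]
force: [0.0, 1.0, -0.3]
grip_width: 0.0532
```

>>> {"api": "carry_out", "payload": {
  "plan": [
    {"grip": 0.4,"dp": [0,-0.011,0],"rotation": [0,0,-6]},
    {"grip": 0.4,"dp": [0.001,-0.011,0],"rotation": [0,0,-6]},
    {"grip": 0.4,"dp": [0.002,-0.01,0],"rotation": [0,0,-6]},
    {"grip": 0.4,"dp": [0.003,-0.01,0],"rotation": [0,0,-6]},
    {"grip": 0.4,"dp": [0.004,-0.01,0],"rotation": [0,0,-6]},
    {"grip": 0.4,"dp": [0.005,-0.009,0],"rotation": [0,0,-6]},
    {"grip": 0.4,"dp": [0.006,-0.008,0],"rotation": [0,0,-6]},
    {"grip": 0.4,"dp": [0,0,0],"rotation": [0,0,0]}
  ]
}}

```text
time_s: 10.77
tool_pos: [0.4299, 0.2149, 0.1966]
tool_rot: [-177.7, 1.2, 93.6]
force: [-0.1, 1.0, -0.3]
grip_width: 0.0524
```

```bash
python3 - <<'E'
from h import *
c,o=state();print(c,o['tool_rot'],o['qpos'].round(1),o['grip_width'])
p,im=snap('top','top4.png');h=cv2.cvtColor(im,cv2.COLOR_RGB2HSV)
m=((h[:,:,0]>4)&(h[:,:,0]<15)&(h[:,:,1]>100)&(h[:,:,2]>60)).astype(np.uint8)
m[:,:262]=0;m[:,335:]=0;m[:150]=0;m[200:]=0
k=max(cv2.findContours(m,0,1)[0],key=cv2.contourArea);w=np.array([ray(p,u,v,.058)[:2] for u,v in k[:,0]],np.float32);print(cv2.minAreaRect(w))
p,im=snap('wrist','wrist4.png')
g=im.astype(int).max(2)
print('grip proj',proj(p,(.4593,.2188,.167)))
plan([(.459,.2188,.20,89)],.45,step=.02)
E
```

```text
[ 0.42992834  0.21492632  0.19664639 93.6180752 ] [-177.72791626    1.15512661   93.6180752 ] [-47.    0.2  17.4 107.1  -0.   75.3  64. ] 0.05239576142832594
((0.6054293513298035, 0.03816056251525879), (0.17508956789970398, 0.06220949813723564), 88.96045684814453)
grip proj (np.float64(293.3438274312734), np.float64(285.3294399960544))
[{"grip": 0.45, "dp": [0.002, 0.014, -0.002], "rotation": [-2.2, 1.3, 2.1]}, {"grip": 0.45, "dp": [0.002, 0.014, -0.002], "rotation": [-0.0, -0.0, 2.1]}]
```

View pics/wrist4.png

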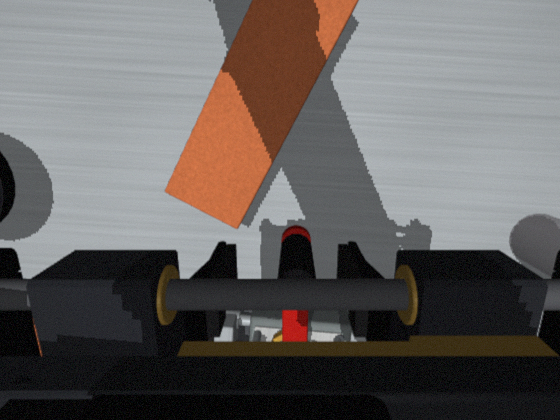

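The grip's top shows between the fingers at px (296,240), slightly right of their middle (288). The measured stone is at (0.605,0.038), yaw 89.0°, which is within the placing limits.

>>> {"api": "carry_out", "payload": {
  "plan": [
    {"grip": 0.45,"dp": [0.003,0.013,-0.003],"rotation": [-2.2,1.3,2.1]},
    {"grip": 0.45,"dp": [0.002,0.013,-0.002],"rotation": [0,0,2.1]},
    {"grip": 0.45,"dp": [0,0,0],"rotation": [0,0,0]},
    {"grip": 0.45,"dp": [0,0,0],"rotation": [0,0,0]}
  ]
}}

```text
time_s: 11.2
tool_pos: [0.4592, 0.2161, 0.1989]
tool_rot: [-180.0, 0.1, 88.0]
force: [-0.3, -0.2, 0.2]
grip_width: 0.0483
```

```bash
python3 - <<'E'
from h import *
c,o=state();print(c,o['grip_width'],o['force'])
plan([(.459,.2188,.20,89),(.459,.2188,.115,89)],.45,step=.015)
E
```

```text
[ 0.45916501  0.21614994  0.19891239 87.99085562] 0.04826563115713661 [-0.28824526 -0.21228765  0.1559335 ]
[{"grip": 0.45, "dp": [0.003, -0.0, -0.001], "rotation": [-0.0, 0.1, -1.0]}, {"grip": 0.45, "dp": [0.0, -0.0, 0.014], "rotation": [0.0, 0.0, 0.0]}, {"grip": 0.45, "dp": [0.0, -0.0, 0.014], "rotation": [0.0, 0.0, 0.0]}, {"grip": 0.45, "dp": [0.0, -0.0, 0.014], "rotation": [0.0, 0.0, 0.0]}, {"grip": 0.45, "dp": [0.0, -0.0, 0.014], "rotation": [0.0, 0.0, 0.0]}, {"grip": 0.45, "dp": [0.0, -0.0, 0.014], "rotation": [0.0, 0.0, 0.0]}, {"grip": 0.45, "dp": [0.0, -0.0, 0.014], "rotation": [0.0, 0.0, 0.0]}]
```

>>> {"api": "carry_out", "payload": {
  "plan": [
    {"grip": 0.45,"dp": [0.003,0,0],"rotation": [0,0,-1]},
    {"grip": 0.45,"dp": [0,0,0.014],"rotation": [0,0,0]},
    {"grip": 0.45,"dp": [0,0,0.014],"rotation": [0,0,0]},
    {"grip": 0.45,"dp": [0,0,0.014],"rotation": [0,0,0]},
    {"grip": 0.45,"dp": [0,0,0.014],"rotation": [0,0,0]},
    {"grip": 0.45,"dp": [0,0,0.014],"rotation": [0,0,0]},
    {"grip": 0.45,"dp": [0,0,0.01],"rotation": [0,0,0]},
    {"grip": 0.45,"dp": [0,0,0],"rotation": [0,0,0]}
  ]
}}

```text
time_s: 11.87
tool_pos: [0.458, 0.218, 0.1147]
tool_rot: [-179.9, 0.2, 89.1]
force: [0.9, -0.0, 0.6]
grip_width: 0.0478
```

>>> {"api": "carry_out", "payload": {
  "plan": [
    {"grip": 0.6,"dp": [0,0,0],"rotation": [0,0,0]},
    {"grip": 0.6,"dp": [0.012,0,0],"rotation": [0,0,0]},
    {"grip": 0.6,"dp": [0.014,0.001,0],"rotation": [0,0,0]},
    {"grip": 0.6,"dp": [0.014,0.002,0],"rotation": [0,0,0]},
    {"grip": 0.6,"dp": [0.014,0.004,0],"rotation": [0,0,0]},
    {"grip": 0.6,"dp": [0.014,0.004,0],"rotation": [0,0,0]},
    {"grip": 0.6,"dp": [0.01,0.004,0],"rotation": [0,0,0]},
    {"grip": 0.6,"dp": [0,0,0],"rotation": [0,0,0]}
  ]
}}

```text
time_s: 12.53
tool_pos: [0.4743, 0.3016, 0.1167]
tool_rot: [-179.7, 0.5, 89.2]
force: [-2.4, -10.5, 1.9]
grip_width: 0.0352
```

>>> {"api": "carry_out", "payload": {
  "plan": [
    {"grip": 0.6,"dp": [0.003,0.001,0],"rotation": [0,0,0]},
    {"grip": 0.6,"dp": [0.003,0.001,0],"rotation": [0,0,0]},
    {"grip": 0.6,"dp": [0,0,0],"rotation": [0,0,0]}
  ]
}}

```text
time_s: 12.78
tool_pos: [0.4739, 0.3004, 0.1163]
tool_rot: [-179.1, 1.6, 89.1]
force: [-0.2, 0.6, -0.4]
grip_width: 0.035
```

>>> {"api": "carry_out", "payload": {
  "plan": [
    {"grip": 0.6,"dp": [-0.009,-0.001,0],"rotation": [-0.4,0,0]},
    {"grip": 0.6,"dp": [-0.014,-0.006,0],"rotation": [-0.4,0.5,0]},
    {"grip": 0.6,"dp": [-0.015,-0.004,0],"rotation": [0,0.5,0]},
    {"grip": 0.6,"dp": [-0.015,-0.003,0],"rotation": [0,0,0]},
    {"grip": 0.6,"dp": [-0.015,-0.002,0],"rotation": [0,0,0]},
    {"grip": 0.6,"dp": [-0.015,0,0],"rotation": [0,0,0]}
  ]
}}

```text
time_s: 13.28
tool_pos: [0.4542, 0.2287, 0.1183]
tool_rot: [180.0, -0.1, 89.9]
force: [-2.1, 2.7, 0.5]
grip_width: 0.0349
```

>>> {"api": "carry_out", "payload": {
  "plan": [
    {"grip": 0.6,"dp": [-0.015,0.001,0],"rotation": [0,0,0]},
    {"grip": 0.6,"dp": [-0.015,0.003,0],"rotation": [0,0,0]},
    {"grip": 0.6,"dp": [-0.012,0.004,0],"rotation": [0,0,0]},
    {"grip": 0.6,"dp": [-0.008,0.003,0],"rotation": [0,0,0]},
    {"grip": 0.6,"dp": [0,0,0],"rotation": [0,0,0]}
  ]
}}

```text
time_s: 13.7
tool_pos: [0.4655, 0.171, 0.1195]
tool_rot: [179.9, -0.2, 89.8]
force: [-0.7, 2.3, -1.5]
grip_width: 0.0345
```

>>> {"api": "carry_out", "payload": {
  "plan": [
    {"grip": 0.6,"dp": [-0.005,0.002,0.001],"rotation": [0,0,0]},
    {"grip": 0.6,"dp": [-0.004,0.002,0.001],"rotation": [0,0,0]},
    {"grip": 0.6,"dp": [0,0,0],"rotation": [0,0,0]}
  ]
}}

```text
time_s: 13.95
tool_pos: [0.4703, 0.1624, 0.1182]
tool_rot: [179.8, -0.3, 89.8]
force: [-1.4, 2.6, 0.0]
grip_width: 0.035
```

>>> {"api": "carry_out", "payload": {
  "plan": [
    {"grip": 0.6,"dp": [0.01,-0.001,0],"rotation": [0,0,0]},
    {"grip": 0.6,"dp": [0.015,-0.006,0],"rotation": [0,0,0]},
    {"grip": 0.6,"dp": [0.015,-0.005,0],"rotation": [0,0,0]},
    {"grip": 0.6,"dp": [0.015,-0.002,0],"rotation": [0,0,0]},
    {"grip": 0.6,"dp": [0.015,0,0],"rotation": [0,0,0]},
    {"grip": 0.6,"dp": [0.015,0.001,0],"rotation": [0,0,0]}
  ]
}}

```text
time_s: 14.45
tool_pos: [0.4583, 0.2443, 0.1168]
tool_rot: [179.8, 0.4, 89.4]
force: [0.6, -0.2, 0.1]
grip_width: 0.0349
```

>>> {"api": "carry_out", "payload": {
  "plan": [
    {"grip": 0.6,"dp": [0.015,0.003,0],"rotation": [0,0,0]},
    {"grip": 0.6,"dp": [0.015,0.005,0],"rotation": [0,0,0]},
    {"grip": 0.6,"dp": [0.012,0.005,0],"rotation": [0,0,0]},
    {"grip": 0.6,"dp": [0.01,0.004,0],"rotation": [0,0,0]},
    {"grip": 0.6,"dp": [0,0,0],"rotation": [0,0,0]}
  ]
}}

```text
time_s: 14.87
tool_pos: [0.4761, 0.3012, 0.1149]
tool_rot: [179.9, 0.9, 89.6]
force: [-3.0, -6.5, 5.2]
grip_width: 0.0349
```

>>> {"api": "carry_out", "payload": {
  "plan": [
    {"grip": 0.6,"dp": [-0.009,-0.002,0],"rotation": [0,0.4,0]},
    {"grip": 0.6,"dp": [-0.014,-0.006,0],"rotation": [0,0,0]},
    {"grip": 0.6,"dp": [-0.015,-0.005,0],"rotation": [0,0,0]},
    {"grip": 0.6,"dp": [-0.012,-0.003,0],"rotation": [0,0,0]},
    {"grip": 0.6,"dp": [-0.01,-0.001,0],"rotation": [0,0,0]}
  ]
}}

```text
time_s: 15.28
tool_pos: [0.4576, 0.2479, 0.1145]
tool_rot: [179.9, 0.1, 90.1]
force: [-2.7, 3.0, 0.2]
grip_width: 0.0351
```

>>> {"api": "carry_out", "payload": {
  "plan": [
    {"grip": 0.6,"dp": [-0.008,0,0],"rotation": [0,0,0]},
    {"grip": 0.6,"dp": [-0.008,0,0],"rotation": [0,0,0]},
    {"grip": 0.6,"dp": [0,0,0],"rotation": [0,0,0]}
  ]
}}

```text
time_s: 15.53
tool_pos: [0.4571, 0.2295, 0.1147]
tool_rot: [180.0, 0.0, 90.0]
force: [-0.6, 0.5, 0.1]
grip_width: 0.0348
```

>>> {"api": "carry_out", "payload": {
  "plan": [
    {"grip": 0.6,"dp": [-0.008,0,0],"rotation": [0,0,0]},
    {"grip": 0.6,"dp": [-0.008,0.001,0],"rotation": [0,0,0]},
    {"grip": 0.6,"dp": [0,0,0],"rotation": [0,0,0]}
  ]
}}

```text
time_s: 15.78
tool_pos: [0.4589, 0.2127, 0.115]
tool_rot: [179.9, -0.0, 90.0]
force: [-0.6, 0.7, -0.5]
grip_width: 0.0348
```

>>> {"api": "carry_out", "payload": {
  "plan": [
    {"grip": 0.6,"dp": [-0.007,0.001,0],"rotation": [0,0,0]},
    {"grip": 0.6,"dp": [-0.006,0.001,0],"rotation": [0,0,0]}
  ]
}}

```text
time_s: 15.95
tool_pos: [0.4611, 0.2002, 0.115]
tool_rot: [179.9, -0.1, 90.1]
force: [-1.7, 2.6, -0.2]
grip_width: 0.0352
```

>>> {"api": "carry_out", "payload": {
  "plan": [
    {"grip": 0.6,"dp": [-0.007,0.002,0],"rotation": [0,0,0]},
    {"grip": 0.6,"dp": [-0.005,0.002,0],"rotation": [0,0,0]}
  ]
}}

```text
time_s: 16.12
tool_pos: [0.4653, 0.1872, 0.115]
tool_rot: [179.9, -0.1, 90.1]
force: [-1.6, 1.8, 0.3]
grip_width: 0.0349
```

>>> {"api": "carry_out", "payload": {
  "plan": [
    {"grip": 0.6,"dp": [-0.006,0.002,0],"rotation": [0,0,0]},
    {"grip": 0.6,"dp": [-0.005,0.002,0],"rotation": [0,0,0]}
  ]
}}

```text
time_s: 16.28
tool_pos: [0.4699, 0.1747, 0.115]
tool_rot: [179.9, -0.1, 90.1]
force: [-1.9, 1.4, -0.7]
grip_width: 0.0348
```

>>> {"api": "carry_out", "payload": {
  "plan": [
    {"grip": 0.6,"dp": [-0.005,0.002,0],"rotation": [0,0,0]},
    {"grip": 0.6,"dp": [-0.004,0.002,0],"rotation": [0,0,0]}
  ]
}}

```text
time_s: 16.45
tool_pos: [0.4744, 0.1642, 0.115]
tool_rot: [179.9, -0.0, 90.1]
force: [-1.3, 1.4, -0.3]
grip_width: 0.0348
```

>>> {"api": "carry_out", "payload": {
  "plan": [
    {"grip": 0.6,"dp": [0.01,-0.003,0],"rotation": [0,0,0]},
    {"grip": 0.6,"dp": [0.015,-0.006,0],"rotation": [0,0,0]},
    {"grip": 0.6,"dp": [0.015,-0.005,0],"rotation": [0,0,0]},
    {"grip": 0.6,"dp": [0.015,-0.002,0],"rotation": [0,0,0]},
    {"grip": 0.6,"dp": [0.015,0,0],"rotation": [0,0,0]},
    {"grip": 0.6,"dp": [0.015,0.001,0],"rotation": [0,0,0]}
  ]
}}

```text
time_s: 16.95
tool_pos: [0.4619, 0.242, 0.1141]
tool_rot: [179.8, 0.6, 89.2]
force: [-0.4, -1.9, -0.1]
grip_width: 0.0347
```

>>> {"api": "carry_out", "payload": {
  "plan": [
    {"grip": 0.6,"dp": [0.015,0.003,0],"rotation": [0,0,0]},
    {"grip": 0.6,"dp": [0.015,0.005,0],"rotation": [0,0,0]},
    {"grip": 0.6,"dp": [0.01,0.005,0],"rotation": [0,0,0]},
    {"grip": 0.6,"dp": [0.008,0.003,0],"rotation": [0,0,0]},
    {"grip": 0.6,"dp": [0,0,0],"rotation": [0,0,0]}
  ]
}}

```text
time_s: 17.37
tool_pos: [0.4802, 0.2981, 0.1133]
tool_rot: [179.7, 0.6, 89.5]
force: [-0.7, -0.4, 1.0]
grip_width: 0.0348
```

```bash
python3 - <<'E'
from h import *
p,im=snap('top','top5.png');h=cv2.cvtColor(im,cv2.COLOR_RGB2HSV)
m=((h[:,:,0]>4)&(h[:,:,0]<15)&(h[:,:,1]>100)&(h[:,:,2]>60)).astype(np.uint8)
m[:,:262]=0;m[:,335:]=0;m[:150]=0;m[200:]=0
k=max(cv2.findContours(m,0,1)[0],key=cv2.contourArea);w=np.array([ray(p,u,v,.058)[:2] for u,v in k[:,0]],np.float32);print(cv2.minAreaRect(w))
cv2.imwrite('pics/c5.png',cv2.resize(im[140:240,200:345],None,fx=5,fy=5,interpolation=cv2.INTER_CUBIC)[:,:,::-1])
E
```

```text
((0.6047976016998291, 0.026745401322841644), (0.17611151933670044, 0.06254985928535461), 88.75061798095703)
```

View pics/c5.png

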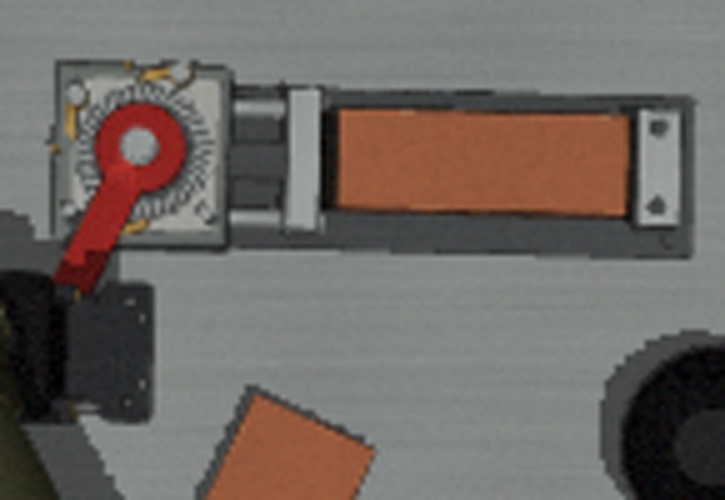

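The crop shows the lever on its rest and the stone moved 11 mm, almost or just at the stop (pad at x≈330, stone end at ≈628, stop at 638). The third stroke goes in small steps, reading the force.

>>> {"api": "carry_out", "payload": {
  "plan": [
    {"grip": 0.6,"dp": [-0.007,-0.003,0],"rotation": [0,0.3,0]},
    {"grip": 0.6,"dp": [-0.004,-0.002,0],"rotation": [0,0,0]}
  ]
}}

```text
time_s: 17.58
tool_pos: [0.4752, 0.2855, 0.113]
tool_rot: [179.7, 0.4, 89.5]
force: [1.1, -1.0, -0.1]
grip_width: 0.0346
```

>>> {"api": "carry_out", "payload": {
  "plan": [
    {"grip": 0.6,"dp": [-0.004,-0.002,0],"rotation": [0,0,0]}
  ]
}}

```text
time_s: 17.67
tool_pos: [0.4728, 0.2805, 0.113]
tool_rot: [179.7, 0.3, 89.4]
force: [-0.7, 0.8, -0.3]
grip_width: 0.0349
```

>>> {"api": "carry_out", "payload": {
  "plan": [
    {"grip": 0.6,"dp": [-0.004,-0.002,0],"rotation": [0,0,0]}
  ]
}}

```text
time_s: 17.75
tool_pos: [0.4705, 0.2757, 0.1131]
tool_rot: [179.7, 0.3, 89.4]
force: [1.3, 3.3, -1.8]
grip_width: 0.0348
```

>>> {"api": "carry_out", "payload": {
  "plan": [
    {"grip": 0.6,"dp": [-0.004,-0.002,0],"rotation": [0,0,0]}
  ]
}}

```text
time_s: 17.83
tool_pos: [0.4684, 0.2715, 0.1133]
tool_rot: [179.6, 0.2, 89.3]
force: [1.9, 3.0, -2.5]
grip_width: 0.0349
```

>>> {"api": "carry_out", "payload": {
  "plan": [
    {"grip": 0.6,"dp": [-0.004,-0.001,0],"rotation": [0,0,0]}
  ]
}}

```text
time_s: 17.92
tool_pos: [0.4669, 0.2676, 0.1134]
tool_rot: [179.6, 0.1, 89.3]
force: [-0.4, 5.1, -3.3]
grip_width: 0.0349
```

>>> {"api": "carry_out", "payload": {
  "plan": [
    {"grip": 0.6,"dp": [-0.004,-0.001,0],"rotation": [0,0,0]}
  ]
}}

```text
time_s: 18.0
tool_pos: [0.4654, 0.2639, 0.1134]
tool_rot: [179.6, -0.0, 89.3]
force: [1.5, 5.3, -3.9]
grip_width: 0.0351
```

>>> {"api": "carry_out", "payload": {
  "plan": [
    {"grip": 0.6,"dp": [-0.004,-0.001,0],"rotation": [0,0,0]}
  ]
}}

```text
time_s: 18.08
tool_pos: [0.4642, 0.2603, 0.1133]
tool_rot: [179.6, -0.1, 89.3]
force: [2.3, 5.0, -4.0]
grip_width: 0.0349
```

>>> {"api": "carry_out", "payload": {
  "plan": [
    {"grip": 0.6,"dp": [-0.004,-0.001,0],"rotation": [0,0,0]}
  ]
}}

```text
time_s: 18.17
tool_pos: [0.463, 0.2568, 0.1134]
tool_rot: [179.5, -0.2, 89.4]
force: [2.4, 5.7, -4.2]
grip_width: 0.0349
```

>>> {"api": "carry_out", "payload": {
  "plan": [
    {"grip": 0.6,"dp": [-0.004,-0.001,0],"rotation": [0,0,0]}
  ]
}}

```text
time_s: 18.25
tool_pos: [0.4621, 0.2535, 0.1134]
tool_rot: [179.5, -0.3, 89.4]
force: [2.6, 6.6, -4.3]
grip_width: 0.0351
```

>>> {"api": "carry_out", "payload": {
  "plan": [
    {"grip": 0.6,"dp": [-0.004,-0.001,0],"rotation": [0,0,0]}
  ]
}}

```text
time_s: 18.33
tool_pos: [0.4613, 0.2503, 0.1134]
tool_rot: [179.4, -0.4, 89.4]
force: [3.4, 6.1, -4.3]
grip_width: 0.0349
```

>>> {"api": "carry_out", "payload": {
  "plan": [
    {"grip": 0.6,"dp": [-0.004,-0.001,0],"rotation": [0.3,0.3,0]}
  ]
}}

```text
time_s: 18.42
tool_pos: [0.4603, 0.2478, 0.1134]
tool_rot: [179.6, -0.8, 89.5]
force: [2.3, 7.4, -6.4]
grip_width: 0.0351
```

>>> {"api": "carry_out", "payload": {
  "plan": [
    {"grip": 0.6,"dp": [-0.004,0,0],"rotation": [0.3,0.3,0]}
  ]
}}

```text
time_s: 18.5
tool_pos: [0.4595, 0.2454, 0.1133]
tool_rot: [179.9, -1.3, 89.6]
force: [-0.6, 8.2, -3.5]
grip_width: 0.0347
```

>>> {"api": "carry_out", "payload": {
  "plan": [
    {"grip": 0.6,"dp": [-0.004,0,0],"rotation": [0,0,0]}
  ]
}}

```text
time_s: 18.58
tool_pos: [0.4589, 0.243, 0.1132]
tool_rot: [179.9, -1.4, 89.7]
force: [0.7, 8.8, -3.6]
grip_width: 0.0349
```

>>> {"api": "carry_out", "payload": {
  "plan": [
    {"grip": 0.6,"dp": [-0.004,0,0],"rotation": [0,-0.4,0]}
  ]
}}

```text
time_s: 18.67
tool_pos: [0.4585, 0.2406, 0.1133]
tool_rot: [179.9, -1.2, 89.7]
force: [1.0, 8.1, -4.1]
grip_width: 0.0347
```

>>> {"api": "carry_out", "payload": {
  "plan": [
    {"grip": 0.6,"dp": [-0.004,0,0],"rotation": [0,-0.4,0]}
  ]
}}

```text
time_s: 18.75
tool_pos: [0.4582, 0.2387, 0.1134]
tool_rot: [179.9, -1.0, 89.8]
force: [0.9, 10.0, -5.9]
grip_width: 0.0348
```

>>> {"api": "carry_out", "payload": {
  "plan": [
    {"grip": 0.6,"dp": [-0.004,0,0],"rotation": [0,0,0]}
  ]
}}

```text
time_s: 18.83
tool_pos: [0.458, 0.2372, 0.1133]
tool_rot: [179.8, -1.2, 89.9]
force: [1.9, 8.9, -5.8]
grip_width: 0.0351
```

>>> {"api": "carry_out", "payload": {
  "plan": [
    {"grip": 0.6,"dp": [-0.005,0,0],"rotation": [0,-0.3,0]}
  ]
}}

```text
time_s: 18.92
tool_pos: [0.4578, 0.2347, 0.1134]
tool_rot: [179.8, -1.1, 90.0]
force: [1.9, 8.4, -4.6]
grip_width: 0.035
```

>>> {"api": "carry_out", "payload": {
  "plan": [
    {"grip": 0.6,"dp": [-0.005,0,0],"rotation": [0,0,0]}
  ]
}}

```text
time_s: 19.0
tool_pos: [0.4575, 0.2325, 0.1133]
tool_rot: [179.7, -1.3, 90.2]
force: [1.9, 10.1, -5.9]
grip_width: 0.0347
```

>>> {"api": "carry_out", "payload": {
  "plan": [
    {"grip": 0.6,"dp": [-0.005,0,0],"rotation": [0,0,0]}
  ]
}}

```text
time_s: 19.08
tool_pos: [0.4573, 0.2302, 0.1132]
tool_rot: [179.6, -1.5, 90.3]
force: [1.8, 10.0, -5.1]
grip_width: 0.035
```

>>> {"api": "carry_out", "payload": {
  "plan": [
    {"grip": 0.6,"dp": [-0.005,0,0],"rotation": [0,0,0]}
  ]
}}

```text
time_s: 19.17
tool_pos: [0.4571, 0.228, 0.1132]
tool_rot: [179.5, -1.7, 90.4]
force: [2.5, 10.3, -5.5]
grip_width: 0.035
```

About 10.3 N, rising steadily over several readings. Now the lever goes back to its rest.

>>> {"api": "carry_out", "payload": {
  "plan": [
    {"grip": 0.6,"dp": [0.006,0,0],"rotation": [0.3,-0.5,0]},
    {"grip": 0.6,"dp": [0.01,0.001,0],"rotation": [0.2,-0.5,0]},
    {"grip": 0.6,"dp": [0.012,0.001,0],"rotation": [0,-0.5,0]},
    {"grip": 0.6,"dp": [0.012,0.003,0],"rotation": [0,0,0]},
    {"grip": 0.6,"dp": [0.012,0.005,0],"rotation": [0,0,0]},
    {"grip": 0.6,"dp": [0.01,0.005,0],"rotation": [0,0,0]},
    {"grip": 0.6,"dp": [0.006,0.003,0],"rotation": [0,0,0]},
    {"grip": 0.6,"dp": [0,0,0],"rotation": [0,0,0]}
  ]
}}

```text
time_s: 19.83
tool_pos: [0.4754, 0.2947, 0.1135]
tool_rot: [-179.7, 0.4, 90.3]
force: [-0.3, -0.1, 1.3]
grip_width: 0.035
```

>>> {"api": "carry_out", "payload": {
  "plan": [
    {"grip": 0.6,"dp": [0.004,0.001,0],"rotation": [0,0,0]},
    {"grip": 0.6,"dp": [0.004,0.001,0],"rotation": [0,0,0]}
  ]
}}

```text
time_s: 20.0
tool_pos: [0.4781, 0.3013, 0.1133]
tool_rot: [-179.7, 0.5, 90.2]
force: [-0.3, -1.1, 1.0]
grip_width: 0.0347
```

>>> {"api": "carry_out", "payload": {
  "plan": [
    {"grip": 0.6,"dp": [0.004,0.001,0],"rotation": [0,0,0]},
    {"grip": 0.6,"dp": [0.004,0.001,0],"rotation": [0,0,0]}
  ]
}}

```text
time_s: 20.17
tool_pos: [0.4781, 0.301, 0.1127]
tool_rot: [-179.2, 1.3, 90.0]
force: [-5.2, -10.2, 6.3]
grip_width: 0.0349
```

>>> {"api": "carry_out", "payload": {
  "plan": [
    {"grip": 0.6,"dp": [-0.004,-0.001,0],"rotation": [0,0,0]},
    {"grip": 0.4,"dp": [0,0,0],"rotation": [0,0,0]},
    {"grip": 0.4,"dp": [0,0,0],"rotation": [0,0,0]},
    {"grip": 0.4,"dp": [0,0,0],"rotation": [0,0,0]}
  ]
}}

```text
time_s: 20.5
tool_pos: [0.4775, 0.2957, 0.113]
tool_rot: [-179.2, 1.3, 89.8]
force: [-0.4, 0.4, -0.3]
grip_width: 0.047
```

The lever hit its rest (10 N against its stop), and the fingers are open and free around the grip. Now lift straight up and look.

>>> {"api": "carry_out", "payload": {
  "plan": [
    {"grip": 0.4,"dp": [0,0,-0.01],"rotation": [0,0,0]},
    {"grip": 0.4,"dp": [0,0,-0.02],"rotation": [0,0,0]},
    {"grip": 0.4,"dp": [0,0,-0.025],"rotation": [0,0,0]},
    {"grip": 0.4,"dp": [0,0,-0.025],"rotation": [0,0,0]},
    {"grip": 0.4,"dp": [0,0,-0.025],"rotation": [0,0,0]},
    {"grip": 0.4,"dp": [0,0,-0.025],"rotation": [0,0,0]},
    {"grip": 0.4,"dp": [0,0,-0.01],"rotation": [0,0,0]},
    {"grip": 0.4,"dp": [0,0,0],"rotation": [0,0,0]}
  ]
}}

```text
time_s: 21.17
tool_pos: [0.4782, 0.3015, 0.263]
tool_rot: [-179.3, 1.0, 90.0]
force: [0.5, 0.7, -0.8]
grip_width: 0.0524
```

>>> {"api": "carry_out", "payload": {
  "plan": [
    {"grip": 0.4,"dp": [0.015,-0.01,0],"rotation": [0,0,0]},
    {"grip": 0.4,"dp": [0.03,-0.02,0],"rotation": [0,0,0]},
    {"grip": 0.4,"dp": [0.03,0,0],"rotation": [0,0,0]},
    {"grip": 0.4,"dp": [0.03,0,0],"rotation": [0,0,0]},
    {"grip": 0.4,"dp": [0.01,0,0],"rotation": [0,0,0]},
    {"grip": 0.4,"dp": [0,0,0],"rotation": [0,0,0]}
  ]
}}

```text
time_s: 21.67
tool_pos: [0.4472, 0.4182, 0.2573]
tool_rot: [-179.2, 1.1, 89.7]
force: [-0.4, -0.3, -0.0]
grip_width: 0.052
```

```bash
python3 - <<'E'
from h import *
p,im=snap('top','top6.png');h=cv2.cvtColor(im,cv2.COLOR_RGB2HSV)
m=((h[:,:,0]>4)&(h[:,:,0]<15)&(h[:,:,1]>100)&(h[:,:,2]>60)).astype(np.uint8)
m[:,:262]=0;m[:,335:]=0;m[:150]=0;m[200:]=0
k=max(cv2.findContours(m,0,1)[0],key=cv2.contourArea);w=np.array([ray(p,u,v,.058)[:2] for u,v in k[:,0]],np.float32);print(cv2.minAreaRect(w))
cv2.imwrite('pics/c6.png',cv2.resize(im[140:240,180:345],None,fx=4.5,fy=4.5,interpolation=cv2.INTER_CUBIC)[:,:,::-1])
E
```

```text
((0.6044573783874512, 0.02674967795610428), (0.17608113586902618, 0.06242912635207176), 88.78755187988281)
```

View pics/c6.png

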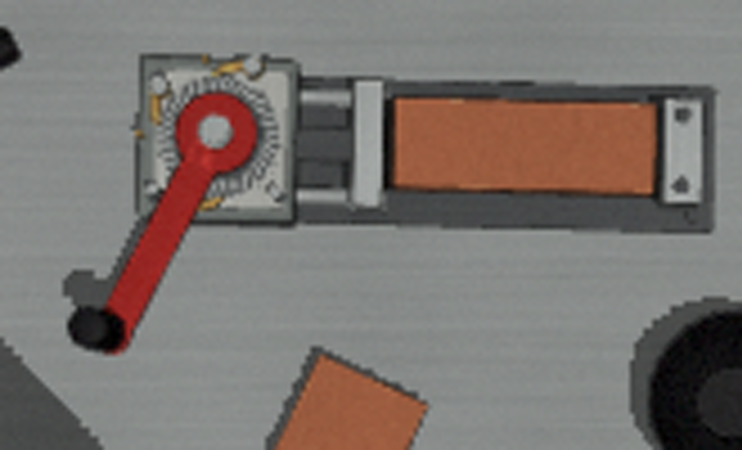

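The crop shows the stone straight between pad and stop (its centre hasn't moved since the clamping stroke began). The lever is on its rest with its grip at crop px (95,326), and the arm is clear.

```bash
python3 - <<'E'
from h import *
p=env.camera_params('top');g=ray(p,180+95/4.5-.4,140+326/4.5-.4,.167)[:2]-np.array([.6082,.229])
print('lever',np.radians((np.degrees(np.arctan2(g[1],g[0]))%360)-180+.95)+.45)
print(env.sign_off())
E
```

```text
lever 0.012521643923877002
the job is handed in; nothing more can be done
None
```

I laid the red-brown whetstone from the tray flat on the holder's bed, let go of it, and clamped it with three lever strokes. The lever is back on its rest, the arm is clear, and the job is handed in.

- **Clamping:** I stopped the third stroke at a push of about 10.3 N, with single readings scattering by about 1 N. By the given ratio that is about 120 N of clamping. After at most one click of drop-back it should be at least 80 N, though I never measured the clamp force directly.
- **Position:** In the last top view the stone's centre is at (0.604, 0.027) m, within about 3 mm of the bed's estimated centre point. It is straight to within half a degree, and it did not shift during the final stroke.
- **Lever:** The top view puts it at about 0.01 rad.
- **Other objects:** I did not measure the white stone, plate, knife, honing steel, bottle or bowl again afterwards. Nothing during the moves suggested contact with any of them.

The whole job took about 22 s, and none of the checks failed. One disagreement: two estimates of the bed's centre line differed by about 2 mm, well inside the 12 mm allowed.

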